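Ease the sagging bolt of the sample cage and hold its gate ajar

TASK

The bolt on the quarantine cage has sagged so that its notch hangs on the keeper's bent-up lip: take it by the knob, lift it over the lip as you draw it back out of the keeper, without forcing it against the keeper. Then swing the spring-hinged gate open towards you by about a hand's width (8 cm at its free edge) and finish still holding it ajar like that, with the bolt drawn, so that a colleague can reach the boxes. Leave the box of vials, the blood vial and the scanner where they are.

Things in the scene. Friction and masses are not known exactly. Their poses are not given: they have to be found in the camera images.
- cage: low stainless wire cage on the bench, 240 mm deep (x), 410 mm wide (y), 192 mm high, fixed to the bench; origin at the centre of its underside, x axis from the gate side into the cage (the gate is on its -x side, towards the robot), y axis along the gate to the hinge side, z up
- gate_hinge (a point): point on the gate's vertical hinge line, at the gate's left (+y of the cage) end, 182 mm above the bench; its axes turn with the gate and equal those of the cage while it is shut (y from the free edge towards the hinge)
- gate_edge (a point): upper end of the gate's free edge, on its outer face, 182 mm above the bench; 335 mm from the hinge line along the gate and 6 mm behind it (towards the inside of the cage)
- gate (a joint): gate's opening angle in rad, 0 shut, grows as the free edge swings out of the cage towards the robot; 0.24 rad is 8 cm at the free edge. Spring hinges pull it shut (about 3 N at the knob when shut, 5 N at 0.24 rad). The gate with its bolt weighs about 1.1 kg, on its hinges; its top edge is 192 mm above the bench, its outer face is 20 mm behind the bolt's axis
- bolt_knob (a point): centre of the bolt's brass ball knob, 22 mm in diameter, on a 9 mm stem 20 mm long that stands straight up from the rod; 38 mm above the rod's axis, about 213 mm above the bench when the bolt sags; nothing stands above it, and the fingers fit on any side of it above the gate's top edge. Its axes are the bolt's: y points along the rod in the direction to draw it (towards the hinge), z up along the stem
- bolt_tip (a point): centre of the free end of the bolt's round steel rod, 14 mm in diameter; the rod lies along the gate's outer face and ends inside the keeper. An 11 mm long, 6 mm deep notch is worn in its underside from 25 to 36 mm behind this end
- bolt (a joint): how far the bolt is drawn, in m: 0 fully shot, grows along the bolt's y axis to 0.055 at the stop; the tip is clear of the keeper from 0.034 on. Sliding takes about 1.5 N, and it stays where it is left
- barrel (a joint): lift of the bolt in rad about its loose rear guide, which is 130 mm from the knob and 205 mm from the lip with the bolt shot: 0 hanging, 0.026 the notch just clears the lip, 0.05 level, 0.062 stop. It falls back by its own weight (about 3 N at the knob). With the bolt shot the knob rises 3.5 mm to clear the lip, 6.5 mm to level, 8 mm to the stop
- keeper: dark steel keeper on the fixed post beside the gate's free edge: a 16 mm wide strap into which the bolt is shot, with a tongue below that reaches towards the gate and is bent up into a 3 mm thick lip, which stands 5 mm deep in the bolt's notch. Origin at the middle of the lip's top edge, 170 mm above the bench, axes as the cage's
- vial_box: open blue box of white-capped vials, 133 x 133 x 48 mm, on the bench at the keeper's side of the cage; origin at the centre of its underside; to be left alone
- blood_vial: capped blood vial, 13 mm in diameter, 48 mm tall, standing loose on the bench in front of the cage; origin at the centre of its underside; to be left alone
- scanner: grey hand scanner, 165 x 70 x 34 mm, lying on the bench at the hinge side in front of the cage; origin on its underside near its middle; to be left alone

How it is judged:
On the way:
1. the bolt, held by the fingers, is drawn at least 33 mm, clear of the keeper, with the gate still shut (below 0.08 rad) (value of joint bolt above 0.033 m and value of joint gate below 0.08 rad and contact force between the fingers and gate above 0.5 N), for 0.1 s.
At the end, for the whole second after the job is handed in: the gate stands still at 0.15 to 0.36 rad (5 to 12 cm at its free edge), held by the fingers with at least 1 N on the bolt or the gate and leaning on nothing else, the bolt is drawn clear of the keeper (at least 33 mm), and the three things on the bench are within 15 mm of where they were (value of joint gate between 0.15 and 0.36 rad and velocity of joint gate between -0.05 and 0.05 rad/s and value of joint bolt above 0.033 m and contact force between the fingers and gate above 1 N and contact force between gate and vial_box below 0.1 N and contact force between gate and blood_vial below 0.1 N and contact force between gate and scanner below 0.1 N and distance of each of vial_box, blood_vial, scanner from where it was at the start of the episode below 0.015 m); the arm keeps its last pose, push and grip.
It fails at once if the bolt is forced against the keeper with more than 40 N (contact force between bolt and keeper above 40 N).
It fails at once if the box of vials, the blood vial or the scanner is moved by more than 15 mm (distance of any of vial_box, blood_vial, scanner from where it was at the start of the episode above 0.015 m).
It also fails if it takes over 40 s, if anything falls off the work surface, if the arm or the gripper's body presses on something with over 40 N, if the wrist force passes 120 N, or if a joint passes its speed limit or range.

ROBOT

A 6-joint arm with a two-finger parallel gripper is mounted at the origin on the work surface. World frame = base frame: x ahead of the robot, y to its left, z up, the work surface at z = 0. Lengths are in m, angles in rad, forces in N, time in s.
With the tool pointing down it reaches from about 0.25 to 0.725 m from the base axis. Payload 4 kg.
Tool frame: the origin (TCP) lies on the front face of the gripper's body, between the roots of the fingers; the fingertips stand 73 mm ahead of it and the grasp point (between the pads) lies 54 mm ahead of it; z points along the fingers, y is the line along which they close (so a half turn about z gives the same grasp; the last joint's range is limited). The gripper opens to 85 mm and grips with 20 to 120 N. Pads are 22 mm wide; open, the fingers measure 114 mm over their backs; the gripper's body (76 mm by 85 mm) begins 54 mm behind the grasp point. The pads swing forward as they close: fully open they stand 13 mm farther back than shut.
Start: joints at [-1.323, 0.241, 0.005, 1.335, 0, 1.571], TCP at [0.123, -0.485, 0.304] pointing down, gripper open.
Joint ranges: [-2.72, 2.72], [-1.05, 1.87], [-1.09, 1.28], [-1.99, 2.15], [-1.42, 1.44], [-3.14, 3.14]. Speed limits (rad/s): [2.79, 2.79, 3.14, 3.14, 3.14, 3.14].

INTERFACE

Orientations are given as a unit quaternion [x, y, z, w].
In Python, from workcell import bot gives the robot as it stands. The module is installed in compiled form; this text tells all that it offers.
- The arm moves only by the tool step_arm, never from a script. Its argument "rows" is a list of rows, each a list of 2 entries, a list of its own where there are three numbers: the shift along the tool's x, y, z in mm, then the turn about the tool's z in degrees. A call has 1 to 12 rows; each row is the pose to reach, as a shift and turn from the pose commanded when the call began, along the tool's axes at that moment; what a row does not reach only later rows make up. A row lasts 1/8 s, in which the tool goes at most 62.5 mm and 10.7 degrees, less where a joint would pass 70% of its speed; a pose out of reach is approached as far as the arm can. A call with a gripper value outside its range is refused whole. "claw" is the gripper's target within -1 to 1 (shut at 1, half-way at 0, fully open at -1), set as the call begins (left out, the last holds). The fingers move at their own pace and stop on an object; the grip force is fixed at half the most. Time passes only in rows, so rows that repeat a pose let the fingers close. It gives the time, the measured TCP pose, the force, the opening and the grip force at its end, in the units of the state.
- bot.get_obs(): the state, without advancing time (a new reading comes with each control period).
- bot.camera(name): name is "scene" or "top"; returns (picture, depth): 480x640x3 uint8, red, green, blue; 480x640 float32, m along the optical axis (not along the pixel's ray), 0 where there is no reading.
- bot.camera_params(name): a dict with "fx", "fy", "cx", "cy" (pixels), "pose" (4x4, takes a point from camera to world coordinates). Camera axes: x right, y up, looking along -z (the intrinsics and any distortion apply to the point x, -y, -z); pixel columns grow to the right and rows downward; lengths in m; the calibration is good to about 2 mm. A picture is of the moment at which its call begins. camera_params takes no time and is no camera call.
- bot.job_done(): hands the job in; it is judged then, once.
Trained networks look in the newest picture that a camera, given by its name, has taken for a name from the list of things; names that differ only in an ending like _2 or _b are one class to them, and where a whole thing is asked for, a point or a joint stands for the part that bears it (a point fixed in the world has none). Each returns a list of dicts, best first, with "score" (0 to 1); they miss things now and then, are a little off and sometimes report something else, mostly with a low value. They report only what shows in the picture. A call takes as long as a camera call.
- bot.trace(target, camera): "pixels" (480x640 bool, what is visible of it) and "uv" ([column, row] in pixels, amid what is visible of it).
The state is a dict: "clock": time; "joint_pos": joint angles; "joint_vel": joint speeds; "tau": joint torques, N m; "eef_pos": TCP position; "tool_rot": TCP orientation; "ft_force": force on the tool from outside, world axes, zero at the start; "ft_torque": the same for the moment, N m; "grip_width": finger opening in m; "grasp_force": force on a finger pad.
Only numpy, scipy, OpenCV 4.12 (cv2) and the standard library are available. Lean on these libraries where they do the work, as an engineer would, in place of code of your own. Each camera call takes 0.05 s, during which the arm holds its last target. There are 200 camera calls.

## Working session

There is one attempt and no reset: what is moved stays moved. The work goes in short steps, Python scripts to look and compute and a tool call to move; the robot and the scene stay as the last step left them, time stands still between calls to the robot, and variables do not carry over. Pictures are saved under pics/ and viewed, at most 10 in all, crops included, and the job is handed in when it is done.

Besides the shell and the picture viewer there is one more tool, called after "Request:" as name(argument=value, ...), one argument or row to a line, values as JSON. step_arm: Moves the arm, as the interface text tells. Its arguments: {"type":"object","properties":{"rows":{"type":"array"},"claw":{"type":"number"}},"required":["rows"]}

```bash
mkdir -p pics
cat > h.py <<'E'
import numpy as np, cv2
from workcell import bot
def pts(cam,depth,mask):
    p=bot.camera_params(cam); v,u=np.nonzero(mask&(depth>0)); d=depth[v,u]
    c=np.stack([(u-p["cx"])/p["fx"]*d,-(v-p["cy"])/p["fy"]*d,-d,np.ones_like(d)])
    return (p["pose"]@c)[:3].T,u,v
def save(n,im): cv2.imwrite("pics/"+n,im[:,:,::-1])
E
python3 - <<'E'
from h import *
o=bot.get_obs(); print(o["eef_pos"],o["tool_rot"],o["ft_force"],o["clock"],o["grip_width"])
print({c:bot.camera_params(c) for c in("scene","top")})
ims=[]
for c in("scene","top"):
    im,d=bot.camera(c); ims.append(im); save(c+"0.png",im)
    for t in("bolt_knob","keeper","cage","gate_edge","vial_box","blood_vial","scanner"):
        for r in bot.trace(t,c)[:2]:
            P,u,v=pts(c,d,r["pixels"])
            if len(P): print(c,t,round(r["score"],2),np.round(r["uv"]),len(P),np.round(np.median(P,0),3),np.round(np.percentile(P,2,0),3),np.round(np.percentile(P,98,0),3))
E
```

```text
[ 0.12250698 -0.48425191  0.30296797] [ 9.92334061e-01  1.23579643e-01 -1.55636720e-04 -1.07630217e-03] [-0.29620572 -0.15221274 -0.16334629] 0.0 0.08516760215863872
{'scene': {'fx': 571.4620815790678, 'fy': 571.4620815790678, 'cx': 321.49118950325965, 'cy': 236.27151973397267, 'pose': array([[-0.63697546, -0.55001255,  0.54013745,  1.22902126],
       [ 0.77083295, -0.46251099,  0.43806409,  0.53419372],
       [ 0.00887876,  0.69539182,  0.71857594,  0.98818176],
       [ 0.        ,  0.        ,  0.        ,  1.        ]])}, 'top': {'fx': 534.7213098832211, 'fy': 534.7213098832211, 'cx': 321.25339710997685, 'cy': 229.1722177105986, 'pose': array([[ 0.01765606,  0.98312857, -0.18206175,  0.38177713],
       [-0.99969138,  0.02054091,  0.01397186,  0.03925187],
       [ 0.01747585,  0.18175887,  0.98318783,  1.27816336],
       [ 0.        ,  0.        ,  0.        ,  1.        ]])}}
scene bolt_knob 0.61 [286. 216.] 545 [ 0.63  -0.049  0.183] [ 0.622 -0.158  0.175] [0.636 0.075 0.222]
scene bolt_knob 0.48 [299. 240.] 3838 [0.656 0.006 0.184] [ 0.615 -0.144  0.021] [0.665 0.18  0.211
[... 587 characters left out ...]
594 0.227 0.037]
top bolt_knob 0.67 [356. 210.] 631 [ 0.624 -0.049  0.183] [ 0.618 -0.154  0.173] [0.632 0.072 0.223]
top keeper 0.53 [414. 207.] 241 [ 0.633 -0.163  0.194] [ 0.613 -0.181  0.158] [ 0.644 -0.151  0.206]
top keeper 0.5 [247. 280.] 1406 [0.487 0.191 0.031] [0.433 0.145 0.009] [0.585 0.22  0.038]
top cage 0.9 [323. 159.] 22131 [0.761 0.018 0.116] [ 0.623 -0.181  0.006] [0.884 0.217 0.195]
top gate_edge 0.7 [323. 204.] 4033 [0.647 0.017 0.183] [ 0.617 -0.144  0.01 ] [0.68  0.185 0.215]
top vial_box 0.78 [442. 241.] 3118 [ 0.598 -0.263  0.036] [ 0.537 -0.328  0.018] [ 0.664 -0.2    0.05 ]
top scanner 0.91 [249. 280.] 1481 [0.487 0.192 0.031] [0.432 0.145 0.   ] [0.585 0.222 0.038]
```

Run:
```python
from h import *
rows=[]
for c in("scene","top"):
    im,d=bot.camera(c)
    r=bot.trace("bolt_knob",c)[0]
    P,u,v=pts(c,d,r["pixels"])
    K=P[:,2]>0.203
    print(c,"knob pts",K.sum(),P[K].mean(0).round(4),P[K].min(0).round(4),P[K].max(0).round(4),"px",u[K].mean(),v[K].mean())
    R=P[(P[:,2]<0.19)&(P[:,2]>0.172)]
    f=np.polyfit(R[:,1],R[:,0],1); print("rod dx/dy",f, R[:,1].min(),R[:,1].max(),"x at knob",np.polyval(f,P[K].mean(0)[1]))
    u0,v0=int(u.mean()),int(v.mean())
    cr=im[max(v0-90,0):v0+90,u0-130:u0+130]; rows.append(cv2.resize(cr,(780,540),interpolation=cv2.INTER_CUBIC)[:, :])
    print("crop origin",u0-130,max(v0-90,0))
save("a.png",np.vstack([cv2.resize(r,(430,298)) for r in rows]))
```

```text
Traceback (most recent call last):
IndexError: list index out of range
```

View pics/top0.png

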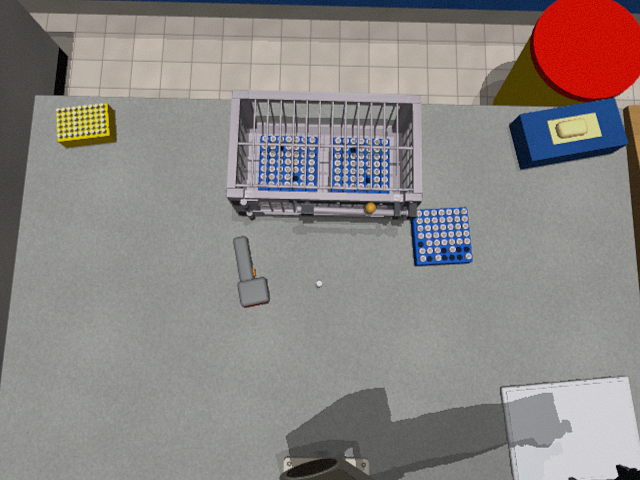

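The top view shows the brass knob at (370, 208), the keeper at (412, 210), the blood vial at (319, 284), the scanner at (250, 275) and the vial box at (442, 237). I'll locate the knob by its colour.

Run:
```python
from h import *
rows=[]
for c,(u0,v0) in(("scene",(275,210)),("top",(360,208))):
    im,d=bot.camera(c)
    i=im.astype(int); m=(i[...,0]-i[...,2]>50)&(i[...,0]>70)
    w=np.zeros_like(m); w[v0-60:v0+60,u0-90:u0+90]=1; m&=w
    P,u,v=pts(c,d,m); K=(P[:,2]>0.19)&(P[:,2]<0.24)
    P,u,v=P[K],u[K],v[K]
    cam=bot.camera_params(c)["pose"][:3,3]
    print(c,len(P),P.mean(0).round(4),P.min(0).round(4),P.max(0).round(4),u.mean(),v.mean())
    A=np.c_[2*P,np.ones(len(P))]; 
    from scipy.optimize import least_squares
    s=least_squares(lambda q:np.linalg.norm(P-q,axis=1)-.011,P.mean(0)-[0,0,.008],loss="soft_l1",f_scale=.001)
    print("sphere",s.x.round(4),np.abs(s.fun).mean())
    rr=bot.trace("bolt_knob",c)
    if rr:
        P,u,v=pts(c,d,rr[0]["pixels"]); R=P[(P[:,2]<0.19)&(P[:,2]>0.172)]
        print("rod",np.polyfit(R[:,1],R[:,0],1))
    cr=im[v0-75:v0+75,u0-100:u0+100]; rows.append(cv2.resize(cr,(400,300),interpolation=cv2.INTER_CUBIC))
save("a.png",np.hstack(rows))
```

```text
scene 67 [ 0.6291 -0.0732  0.2197] [ 0.6187 -0.0842  0.2125] [ 0.6377 -0.0654  0.2256] 275.0 198.0
sphere [ 0.6261 -0.0763  0.2125] 0.0010295707384707952
rod [0.01391254 0.6297088 ]
top 87 [ 0.6252 -0.0748  0.2196] [ 0.6153 -0.0847  0.1903] [ 0.6432 -0.066   0.2267] 370.37931034482756 207.2528735632184
sphere [ 0.6262 -0.0754  0.2128] 0.0013649704114235342
rod [0.00400073 0.62462584]
```

View pics/a.png

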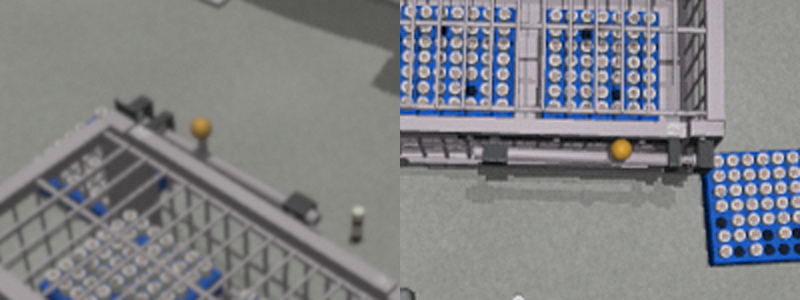

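The knob's centre is at about (0.626, −0.076, 0.213) and the rod runs along world y. I'll move above it with the fingers half open, closing along y.

Request:
step_arm(
  rows=[
    [[30,-14,-22],2],
    [[85,-39,-22],4],
    [[142,-66,-22],6],
    [[198,-92,-22],8],
    [[255,-118,-22],10],
    [[311,-144,-22],12],
    [[368,-170,-22],14],
    [[424,-196,-22],14.2],
    [[480,-222,-22],14.2],
    [[537,-248,-22],14.2],
    [[575,-266,-22],14.2],
    [[588,-272,-22],14.2],
  ],
  claw=0,
)

```text
clock: 2.6
eef_pos: [0.6275, -0.0747, 0.3248]
tool_rot: [1.0, 0.002, -0.0, -0.0]
ft_force: [-0.5, -0.6, 0.6]
grip_width: 0.0428
grasp_force: 0.0
```

Run:
```python
from h import *
o=bot.get_obs(); print(o["clock"],o["eef_pos"],o["tool_rot"],o["grip_width"],o["ft_force"])
```

```text
2.6 [ 0.62747357 -0.07467509  0.32483348] [ 9.99998769e-01  1.50623604e-03 -4.20040137e-04 -1.26039280e-04] 0.04279448637322152 [-0.54660631 -0.57244762  0.62174938]
```

Request:
step_arm(
  rows=[
    [[-1.5,1.3,15],0],
    [[-1.5,1.3,30],0],
    [[-1.5,1.3,43],0],
    [[-1.5,1.3,52],0],
    [[-1.5,1.3,57],0],
    [[-1.5,1.3,57],0],
  ],
)

```text
clock: 3.35
eef_pos: [0.6243, -0.0782, 0.2687]
tool_rot: [1.0, -0.0, -0.0, -0.0]
ft_force: [-0.2, -0.1, -0.1]
grip_width: 0.0428
grasp_force: 0.0
```

Run:
```python
from h import *
rows=[]
for c,(u0,v0) in(("scene",(275,200)),("top",(370,208))):
    im,d=bot.camera(c)
    rows.append(cv2.resize(im[v0-60:v0+60,u0-80:u0+80],(400,300),interpolation=cv2.INTER_CUBIC))
save("b.png",np.hstack(rows))
```

```text
(no output)
```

View pics/b.png

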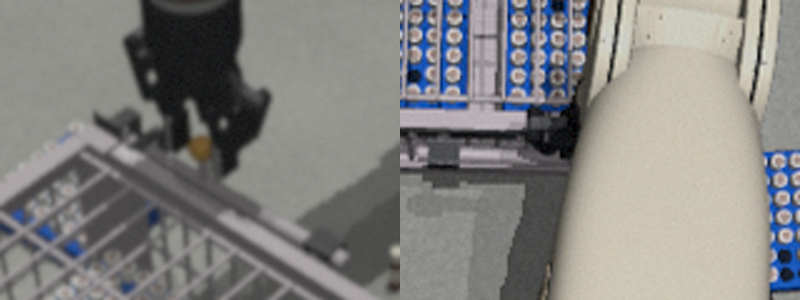

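The scene crop shows the knob at (200, 148) midway between the fingers. I'll trim the position, lean about 1 mm to the free (+y) side, and close.

Request:
step_arm(
  rows=[
    [[1.5,-3,2],0],
    [[1.5,-3,2],0],
    [[1.5,-3,2],0],
  ],
)

```text
clock: 3.82
eef_pos: [0.626, -0.075, 0.267]
tool_rot: [1.0, 0.0, 0.0, 0.0]
ft_force: [-0.7, 0.1, 0.9]
grip_width: 0.0428
grasp_force: 0.0
```

Request:
step_arm(
  rows=[
    [[0,0,0],0],
    [[0,0,0],0],
    [[0,0,0],0],
    [[0,0,0],0],
  ],
  claw=1,
)

```text
clock: 4.32
eef_pos: [0.626, -0.0756, 0.2673]
tool_rot: [1.0, -0.0, 0.0, 0.0]
ft_force: [0.2, -3.2, 1.9]
grip_width: 0.0189
grasp_force: 58.5
```

Request:
step_arm(
  rows=[
    [[0,0,-1],0],
    [[0,0,-2],0],
    [[0,0,-3],0],
    [[0,0,-4],0],
    [[0,0,-5],0],
    [[0,0,-5],0],
  ],
)

```text
clock: 5.08
eef_pos: [0.6257, -0.0746, 0.2714]
tool_rot: [1.0, 0.0, -0.001, -0.0]
ft_force: [0.1, -0.2, -6.5]
grip_width: 0.0187
grasp_force: 58.7
```

Run:
```python
from h import *
im,d=bot.camera("scene"); u0,v0=275,195
save("c.png",cv2.resize(im[v0-45:v0+45,u0-60:u0+60],(640,480),interpolation=cv2.INTER_CUBIC))
print(bot.get_obs()["ft_force"],bot.get_obs()["ft_torque"])
```

```text
[ 1.334398    1.03531537 -6.46185421] [-0.41226779 -0.16808684 -0.01011794]
```

View pics/c.png

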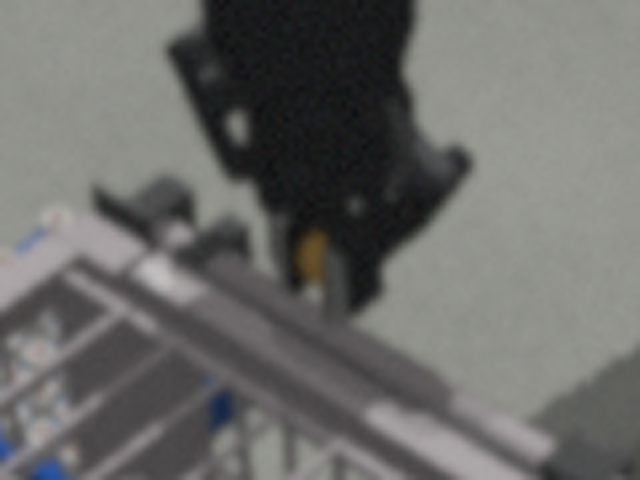

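The scene crop shows the ball at (312, 255) between the fingers. The knob has risen about 4 mm with a load of about 6 N. I'll lift another millimetre and start the draw gently.

Request:
step_arm(
  rows=[
    [[0,0,-1],0],
    [[0,0,-1.2],0],
    [[0,-2,-1.2],0],
    [[0,-4,-1.2],0],
    [[0,-6,-1.2],0],
    [[0,-8,-1.1],0],
  ],
)

```text
clock: 5.88
eef_pos: [0.6259, -0.0671, 0.2731]
tool_rot: [1.0, -0.0, -0.0, 0.0]
ft_force: [-0.1, -0.6, -6.3]
grip_width: 0.0188
grasp_force: 58.7
```

No resistance along the draw, so the notch has cleared the lip. I'll continue.

Request:
step_arm(
  rows=[
    [[0,-3,0],0],
    [[0,-6.5,0.1],0],
    [[0,-10,0.2],0],
    [[0,-13.5,0.4],0],
    [[0,-17,0.5],0],
    [[0,-20.5,0.6],0],
    [[0,-24,0.8],0],
    [[0,-27.5,0.9],0],
    [[0,-31,1],0],
    [[0,-34,1.1],0],
    [[0,-36,1.2],0],
    [[0,-36,1.2],0],
  ],
)

```text
clock: 7.38
eef_pos: [0.626, -0.0307, 0.2718]
tool_rot: [1.0, 0.0, 0.0, -0.0]
ft_force: [0.6, 0.0, -6.1]
grip_width: 0.0185
grasp_force: 58.9
```

Run:
```python
from h import *
o=bot.get_obs(); print(o["clock"],o["eef_pos"],o["ft_force"],o["ft_torque"])
ims=[]
for c,(u0,v0) in(("scene",(280,205)),("top",(365,205))):
    im,d=bot.camera(c)
    ims.append(cv2.resize(im[v0-60:v0+60,u0-80:u0+80],(400,300),interpolation=cv2.INTER_CUBIC))
    for t in ("gate_edge","gate_hinge"):
        for r in bot.trace(t,c)[:1]:
            P,u,v=pts(c,d,r["pixels"]); Q=P[(P[:,2]>.185)&(P[:,2]<.197)]
            if len(Q)>20: print(c,t,len(Q),np.percentile(Q,3,0).round(3),np.percentile(Q,97,0).round(3),np.polyfit(Q[:,1],Q[:,0],1))
save("d.png",np.hstack(ims))
```

```text
7.375 [ 0.62602703 -0.0307059   0.27184649] [ 0.61693783  0.03315674 -6.08938801] [-0.28066431 -0.1879031  -0.04643268]
scene gate_hinge 1945 [ 0.623 -0.135  0.185] [0.665 0.177 0.195] [-0.00246606  0.65021948]
top gate_edge 897 [0.618 0.031 0.186] [0.66  0.177 0.195] [0.14213794 0.62895818]
top gate_hinge 941 [0.618 0.025 0.186] [0.661 0.178 0.195] [0.15056394 0.62858777]
```

View pics/d.png

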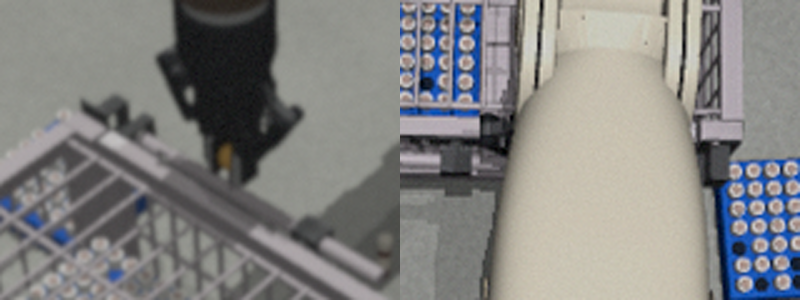

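The bolt is drawn about 44 mm: the knob is at (228, 157) in the scene crop, and the rod's tail sticks out past the rear guide. Next I'll swing the gate along its arc about the hinge at (0.640, 0.190).

Request:
step_arm(
  rows=[
    [[-3,-0.2,0],0.8],
    [[-7.5,-0.6,0],2],
    [[-12.1,-1.1,0],3.2],
    [[-18,-2,0],4.7],
    [[-24.2,-2.9,0],6.3],
    [[-30,-4,0],7.9],
    [[-36.1,-5.3,0],9.5],
    [[-41,-6.5,0],10.8],
    [[-45,-7.6,0],11.8],
    [[-48,-8.4,0],12.6],
    [[-48,-8.4,0],12.6],
    [[-48,-8.4,0],12.6],
  ],
)

```text
clock: 9.18
eef_pos: [0.571, -0.0725, 0.2718]
tool_rot: [0.997, -0.071, 0.001, -0.02]
ft_force: [3.0, 4.2, -4.0]
grip_width: 0.0186
grasp_force: 58.9
```

Run:
```python
from h import *
o=bot.get_obs(); print(o["clock"],o["eef_pos"],o["ft_force"],o["ft_torque"],np.abs(o["joint_vel"]).max())
ims=[]
for c,(u0,v0) in(("scene",(300,225)),("top",(345,215))):
    im,d=bot.camera(c)
    ims.append(cv2.resize(im[v0-90:v0+90,u0-120:u0+120],(400,300),interpolation=cv2.INTER_CUBIC))
    for t in ("gate_edge","blood_vial","scanner","vial_box"):
        for r in bot.trace(t,c)[:1]:
            P,u,v=pts(c,d,r["pixels"]); Q=P
            if t=="gate_edge": Q=P[(P[:,2]>.187)&(P[:,2]<.197)]
            if len(Q)>20: print(c,t,len(Q),np.median(Q,0).round(3),np.percentile(Q,3,0).round(3),np.percentile(Q,97,0).round(3),np.polyfit(Q[:,1],Q[:,0],1)[0].round(3))
save("e.png",np.hstack(ims))
```

```text
9.175 [ 0.57095746 -0.07248383  0.27179599] [ 2.98514954  4.19572826 -4.03165928] [ 0.68220299 -0.66918554  0.34226246] 0.004271082897750832
scene blood_vial 90 [0.488 0.027 0.031] [0.479 0.021 0.002] [0.492 0.032 0.049] -0.142
scene scanner 1485 [0.498 0.199 0.03 ] [0.442 0.152 0.012] [0.593 0.226 0.036] 1.384
scene vial_box 829 [ 0.61  -0.219  0.039] [ 0.541 -0.323  0.002] [ 0.707 -0.092  0.189] 0.309
top gate_edge 1072 [0.626 0.062 0.191] [ 0.591 -0.027  0.188] [0.654 0.174 0.195] 0.231
top scanner 1402 [0.486 0.192 0.031] [0.434 0.146 0.021] [0.581 0.219 0.037] 1.304
top vial_box 1628 [ 0.595 -0.295  0.036] [ 0.539 -0.329  0.028] [ 0.662 -0.259  0.051] -0.337
```

View pics/e.png

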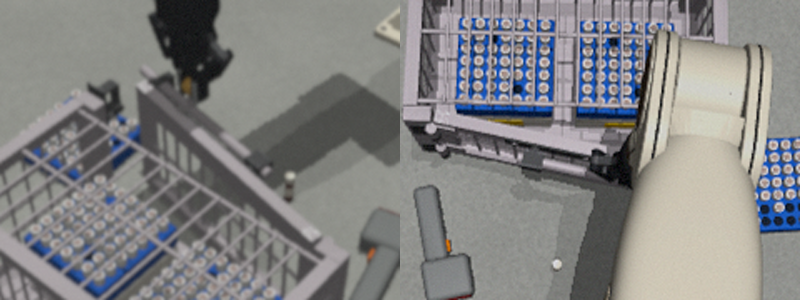

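The gate is open about 0.23 rad and the bench objects haven't moved. However, the tool ended 50 mm off along −y, so I'll check the joints.

Run:
```python
from h import *
from scipy.spatial.transform import Rotation as R
o=bot.get_obs(); print(np.round(o["joint_pos"],3),o["tau"].round(1)); M=R.from_quat(o["tool_rot"]).as_matrix(); print(M.round(3)); g=o["eef_pos"]+M[:,2]*.054; print("grasp",g.round(4))
im,d=bot.camera("scene"); i=im.astype(int); m=(i[...,0]-i[...,2]>50)&(i[...,0]>70); w=np.zeros_like(m); w[165:230,240:320]=1
P,u,v=pts("scene",d,m&w); K=(P[:,2]>.19)&(P[:,2]<.24); print("knob",K.sum(),P[K].mean(0).round(4),u[K].mean(),v[K].mean())
```

```text
[-0.142  0.406  0.154  1.32   0.04   3.141] [ -2.7 -46.9  25.1   1.1  -1.    0.4]
[[ 0.99  -0.141  0.004]
 [-0.141 -0.989  0.04 ]
 [-0.001 -0.04  -0.999]]
grasp [ 0.5713 -0.0704  0.2178]
knob 20 [ 0.5827 -0.0701  0.223 ] 291.6 185.75
```

Joint 6 is at its limit (3.14), so the turn was cut short and the arm pushed the bolt back along the gate. The knob is still held. I'll turn back and redraw the bolt along the open gate, starting with a small test.

Request:
step_arm(
  rows=[
    [[0.2,-2,0],-1],
    [[0.3,-3,0],-2],
    [[0.3,-3,0],-2],
  ],
)

```text
clock: 10.1
eef_pos: [0.5717, -0.0708, 0.2721]
tool_rot: [0.998, -0.054, 0.001, -0.019]
ft_force: [3.1, -1.4, -2.7]
grip_width: 0.0183
grasp_force: 59.0
```

```bash
cat > s.py <<'E'
from h import *
from scipy.spatial.transform import Rotation as R
o=bot.get_obs(); M=R.from_quat(o["tool_rot"]).as_matrix(); g=o["eef_pos"]+M[:,2]*.054
print(np.round(o["joint_pos"],3)); print(M.round(3)); print("grasp",g.round(4),"F",o["ft_force"].round(1),o["ft_torque"].round(2),"w",o["grip_width"])
# gate angle if grasp is on bolt axis (14 mm in front of the hinge line)
r=g[:2]-[.640,.190]; L=np.hypot(*r); th=np.arctan2(-r[0],-r[1])-np.arcsin(.014/L); s=np.sqrt(L*L-.014**2)
print("theta",th,"dist",s,"drawn",.266-s)
E
python3 s.py
```

```text
[-0.138  0.407  0.155  1.32   0.037  3.111]
[[ 0.994 -0.107  0.005]
 [-0.108 -0.993  0.037]
 [ 0.001 -0.037 -0.999]]
grasp [ 0.572  -0.0688  0.2181] F [ 3.1 -1.4 -2.7] [-0.54 -0.67 -0.03] w 0.018284579422101214
theta 0.20466061383186063 dist 0.26724275715588663 drawn -0.0012427571558866202
```

Request:
step_arm(
  rows=[
    [[0,-4,0.2],-0.5],
    [[0.1,-8.5,0.4],-1],
    [[0.2,-13,0.6],-1.7],
    [[0.3,-17.5,0.8],-2.3],
    [[0.5,-22,1.1],-3],
    [[0.6,-26.5,1.4],-3.6],
    [[0.7,-31,1.7],-4.2],
    [[0.8,-35.5,2],-4.8],
    [[0.9,-40,2.3],-5.4],
    [[1,-44,2.5],-6],
    [[1,-46.5,2.7],-6],
    [[1,-46.5,2.7],-6],
  ],
)

```text
clock: 11.6
eef_pos: [0.5776, -0.0234, 0.2712]
tool_rot: [1.0, -0.001, 0.002, -0.02]
ft_force: [2.0, 0.1, 1.4]
grip_width: 0.0187
grasp_force: 59.3
```

```bash
python3 s.py
python3 - <<'E'
from h import *
ims=[]
for c,(u0,v0) in(("scene",(295,215)),("top",(345,215))):
    im,d=bot.camera(c)
    ims.append(cv2.resize(im[v0-75:v0+75,u0-100:u0+100],(400,300),interpolation=cv2.INTER_CUBIC))
    for t in ("gate_edge",):
        for r in bot.trace(t,c)[:1]:
            P,u,v=pts(c,d,r["pixels"]); Q=P[(P[:,2]>.187)&(P[:,2]<.197)]
            if len(Q)>20: print(c,t,len(Q),np.percentile(Q,3,0).round(3),np.percentile(Q,97,0).round(3),np.polyfit(Q[:,1],Q[:,0],1)[0].round(3))
save("f.png",np.hstack(ims))
E
```

```text
[-0.056  0.409  0.157  1.316  0.04   3.087]
[[ 1.    -0.001  0.004]
 [-0.002 -0.999  0.039]
 [ 0.004 -0.04  -0.999]]
grasp [ 0.5778 -0.0212  0.2173] F [2.  0.1 1.4] [ 0.24 -0.37  0.6 ] w 0.018691961421937985
theta 0.22265802366315612 dist 0.21975323773839667 drawn 0.04624676226160335
scene gate_edge 1599 [ 0.577 -0.129  0.188] [0.708 0.174 0.195] 0.223
top gate_edge 947 [0.593 0.019 0.188] [0.654 0.174 0.196] 0.251
```

View pics/f.png

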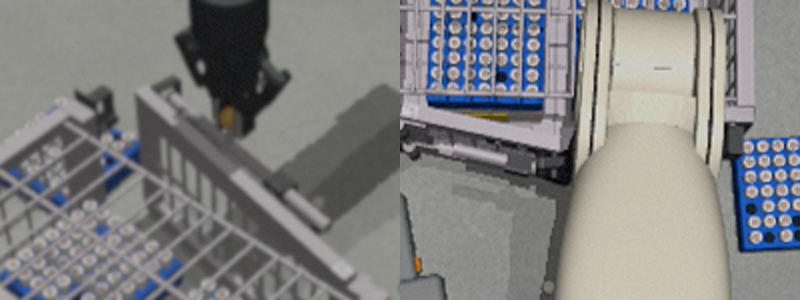

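The scene crop shows the knob at (228, 115) in the fingers, with the rod's tail protruding past the rear guide at (320, 220). The bolt is drawn about 46 mm and the gate is open about 0.22 rad. The arm is still, so I'll hand in.

```bash
python3 -c "
from h import *
print(np.abs(bot.get_obs()['joint_vel']).max(), bot.job_done())"
```

```text
the job is handed in; nothing more can be done
0.002801637134644747 None
```

I handed the job in with the gate held ajar by the knob at about 0.22 rad and the bolt drawn about 46 mm; midway, a joint limit had pushed the bolt back shot after its first clean draw of about 44 mm with the gate shut, so I redrew it along the open gate. The scanner and blood vial had not moved when measured before that redraw, and the vial box looked unmoved in the pictures. `job_done()` gave no verdict.

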